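# Spring the jammed cabinet door from behind

## Task

The little steel wall cabinet is standing on the bench with its door snapped shut and its handle gone. Take the wooden dowel tool by its square handle, push its dowel through the larger, upper hole in the cabinet's back to press the spring latch until the door swings open by itself, then pull it out and lay the tool gently back on the bench. Leave the screwdriver, pliers, lamp and bulb socket where they are.

Things in the scene. Friction and masses are not known exactly. Their poses are not given: they have to be found in the camera images.
- cabinet: Grey steel wall cabinet fixed to the bench: 140 mm deep (its x), 260 wide (y), 200 high, bare flat roof. Origin: centre of its underside. The back looks along +x (two steel lugs stand 22 mm above the roof on the back edge at y = +-95 mm); the door is on the -x face. The back has, each in a thin black bushing, the release hole and, 50 mm up at y = +80 mm, an 18 mm cable hole that leads to no latch.
- release_hole (a point): Centre of the 32 mm round release hole on the outer surface of the cabinet's back: mid-width, 150 mm above the bench (50 below the roof). Axes as the cabinet's: +x points straight out of the back, so the dowel goes in along -x. Panel 5 mm thick; the latch's push plate covers the whole hole from inside, its face 22 mm in from the outer surface.
- door (a joint): Opening of the 252 mm wide door about its upright hinge at the cabinet's -x, +y edge: 0 shut, up to 0.01 rad while latched; once let go a spring swings it out to about 1.2 rad within some two seconds and holds it there. It needs free room in front.
- dowel_tool: Wooden dowel tool lying on the bench: square handle 70 mm long, 28 x 28 mm across, with a round 12 mm dowel sticking 110 mm out of one end. Origin: centre of the handle's underside; +x runs towards the dowel, whose axis is 14 mm above the underside and whose tip is at x = +145 mm. About 90 g, balances 20 mm ahead of the handle's centre. Grip across the handle's 28 mm.
- screwdriver: Bystander: black-handled screwdriver, 190 mm long, lying on the bench. It and the dowel tool may have changed places.
- pliers: Bystander: black insulated pliers, about 190 mm long, lying on the bench. Origin near the rivet, +x towards the jaws.
- lamp: Bystander: silver reflector lamp, 63 mm diameter, 96 mm tall, standing on its face on the bench. Origin at the centre of its underside.
- socket: Bystander: white ceramic bulb socket, 52 mm diameter, 43 mm tall, standing on the bench. Origin at the centre of its underside.
- push_plate (a point): Brass push plate of the latch behind the release hole, 56 mm wide, 46 high, 6 thick; this point is its centre, 25 mm in from the outer surface. Pressing it in by 11 to 13 mm frees the door (dowel tip 35 mm in from the outer surface; 40 is comfortable); it stops at about 24 mm. A spring resists with 3 N at first, 8 N at the stop, and returns it.
- latch: The spring latch inside the cabinet: a steel crank on an upright pivot (origin, 80 mm from the push plate's centre along the cabinet's -y, level with the hole), carrying the push plate and a tooth that holds the door. It turns up to 0.30 rad as the plate is pressed.
Things that resemble listed ones, but are neither listed nor needed, are in the scene too. Several things have the shape of the dowel_tool; the one meant has the colours described above.

How it is judged (in metres and radians):
On the way:
1. the dowel tool presses the latch's push plate far enough to free the door (x of push_plate in the frame of cabinet below 0.0355 m and contact force between dowel_tool and latch above 0.5 N), for 0.05 s.
At the end, for the whole second after the job is handed in: The cabinet door has swung open (more than 0.7 rad), the latch has sprung back, and the dowel tool lies flat (within 15 degrees) and at rest on the bench, out of the hole (value of joint door above 0.7 rad and x of push_plate in the frame of cabinet above 0.041 m and height (world z) of dowel_tool below 0.035 m and angle between dowel_tool's own x axis and vertical between 1.3 and 1.85 rad and linear speed of dowel_tool below 0.02 m/s); the robot touches nothing.
It fails at once if a bystander (screwdriver, pliers, lamp or socket) is moved by more than 30 mm (distance of any of screwdriver, pliers, lamp, socket from where it was at the start of the episode above 0.03 m).
It fails at once if the dowel tool is dropped or thrown (moving faster than 0.7 m/s while not held) (linear speed of dowel_tool above 0.7 m/s and contact force between the fingers and dowel_tool below 0.1 N).
It also fails if it takes over 51 s, if anything falls off the work surface, if the arm or the gripper's body presses on something with over 40 N, if the wrist force passes 120 N, or if a joint passes its speed limit or range.

## Robot

A 7-joint arm with a two-finger parallel gripper is mounted at the origin on the work surface. World frame = base frame: x ahead of the robot, y to its left, z up, the work surface at z = 0. Lengths are in mm, angles in rad, forces in N, time in s.
With the tool pointing down it reaches from about 400 to 875 mm from the base axis. Payload 4.4 kg.
Tool frame: the origin (TCP) lies midway between the tips of the shut fingers; the grasp point (between the pads) lies 19 mm behind it (ctrl.pinch_z is the distance from the TCP to the grasp point, in mm); z points along the fingers, y is the line along which they close (so a half turn about z gives the same grasp; the last joint's range is limited). The gripper opens to 85 mm and grips with 20 to 120 N. Pads are 22 mm wide; open, the fingers measure 114 mm over their backs; the gripper's body (76 mm by 85 mm) begins 54 mm behind the grasp point. The pads swing forward as they close: fully open they stand 13 mm farther back than shut.
Start: joints at [-1.352, 0.628, 0.038, 1.517, -0.027, 0.996, -0.02], TCP at [182.603, 623.838, 231.313] pointing down, gripper open.
Joint ranges: [-3.06, 3.06], [-0.37, 2.12], [-1.25, 1.32], [0.18, 2.47], [-1.1, 4.24], [0.23, 1.98], [-2.94, 2.94]. Speed limits (rad/s): [2.57, 2.57, 3.14, 3.14, 3.14, 3.14, 3.14].

## Interface

Orientations are given as [roll, pitch, yaw] about the fixed x, y, z axes, in that order (R = Rz(yaw) Ry(pitch) Rx(roll)).
In Python, from cell import read_state, cams, order, ctrl gives the robot as it stands.
- The arm moves only by the tool move_arm, never from a script. Its argument "targets" is text: rows parted by semicolons, each of 7 numbers parted by spaces: the gripper's target within -1 to 1 (fully open at 1, half-way at 0, shut at -1), then the shift along the tool's x, y, z in cm, then the turn, a rotation vector about the tool's x, y, z in degrees. A call has 1 to 5 rows; each row shifts and turns the commanded pose from where the row before left it, along the tool's axes as they then stand; what a row does not reach is not made up. A row lasts 1/12 s, in which the tool goes at most 41.7 mm and 7.16 degrees, less where a joint would pass 70% of its speed; a pose out of reach is approached as far as the arm can. A call with a gripper value outside its range is refused whole. The fingers move at their own pace and stop on an object; the grip force is fixed at half the most. Time passes only in rows, so rows that do not move let the fingers close. It gives the time, the measured TCP pose, the force, the opening and the grip force at its end, in the units of the state.
- read_state(): the state, without advancing time (a new reading comes with each control period).
- cams.get_image(name): name is "scene" or "side" or "wrist"; returns a dict with "color" (420x560x3 uint8, red, green, blue), "fovy" (degrees; the focal length in pixels is half the picture's height over the tangent of half this angle, whatever the lens; pixels are square), "cx", "cy" (the principal point, pixels), "k1" (the pictures are not rectified: a ray, as slopes to the right and down, at radius r is drawn at 1 + k1 r^2 times it, then the intrinsics apply), "rvec" (rotation vector, rad) and "tvec" (3), from world to camera coordinates, as OpenCV has them. Camera axes: x right, y down, z forward; pixel columns grow to the right and rows downward; lengths in mm; the calibration is good to about 2 mm. A picture is of the moment at which its call begins. There is no depth.
- order.finish_job(): hands the job in; it is judged then, once.
The state is a dict: "clock": time; "qpos": joint angles; "qd": joint speeds; "tau": joint torques, N m; "eef_pos": TCP position; "tool_rot": TCP orientation; "force": force on the tool from outside, world axes, zero at the start; "torque": the same for the moment, N m; "width": finger opening in mm; "gripper_force": force on a finger pad.
Only numpy, scipy, OpenCV 4.12 (cv2) and the standard library are available. Lean on these libraries where they do the work, as an engineer would, in place of code of your own. Each camera call takes 0.05 s, during which the arm holds its last target. There are 200 camera calls.

## Working session

There is one attempt and no reset: what is moved stays moved. The work goes in short steps, Python scripts to look and compute and a tool call to move; the robot and the scene stay as the last step left them, time stands still between calls to the robot, and variables do not carry over. Pictures are saved under pics/ and viewed, at most 10 in all, crops included, and the job is handed in when it is done.

Besides the shell and the picture viewer there is one more tool, called after "Request:" by a JSON object that holds its "name" and its "arguments". move_arm: Moves the arm, as the interface text tells. Its arguments: {"type":"object","properties":{"targets":{"type":"string"}},"required":["targets"]}

```bash
mkdir -p pics; ls
python3 - <<'E'
from cell import read_state,cams,order,ctrl
import cv2,pickle
s=read_state();print(s,ctrl.pinch_z)
d={}
for n in("scene","side"):
    i=cams.get_image(n);d[n]=i;cv2.imwrite(f"pics/{n}0.png",cv2.cvtColor(i["color"],cv2.COLOR_RGB2BGR))
    print(n,{k:v for k,v in i.items() if k!="color"})
pickle.dump(d,open("im0.pkl","wb"))
E
```

```text
pics
{'clock': 0.0, 'qpos': array([-1.35181336,  0.62931824,  0.03842866,  1.51835397, -0.02699172,
        0.99630526, -0.02000334]), 'qd': array([-0.00120448, -0.00062374, -0.00166026, -0.00094721, -0.00107901,
        0.00204105, -0.00212283]), 'tau': array([-1.84781607e-04, -5.63406944e+01,  1.22622807e+00, -1.93447387e+01,
        1.09674680e-02,  1.05470579e-02, -3.89561706e-06]), 'eef_pos': array([182.41017221, 623.23718991, 230.41141046]), 'tool_rot': array([-3.13972556e+00,  2.21107095e-05,  2.85682194e+00]), 'force': array([ 0.98866665,  0.59493912, -0.62063379]), 'torque': array([-0.00279805, -0.00736075, -0.01789528]), 'gripper_force': 0.0, 'width': 85.52856929736893} 18.700000000000003
scene {'fovy': 45.09693274064804, 'cx': 272.752525191818, 'cy': 206.53398592731764, 'k1': -0.1729820108177052, 'rvec': array([ 2.21269133,  1.20416734, -0.42318493]), 'tvec': array([-266.34455234, -349.09335078, 1574.32847504])}
side {'fovy': 45.9385905558126, 'cx': 279.72826907540656, 'cy': 210.6542203470736, 'k1': 0.04256087001808796, 'rvec': array([ 2.37723416, -0.44758809,  0.19261729]), 'tvec': array([-556.63122612,  187.73762117, 1317.62339948])}
```

View pics/scene0.png

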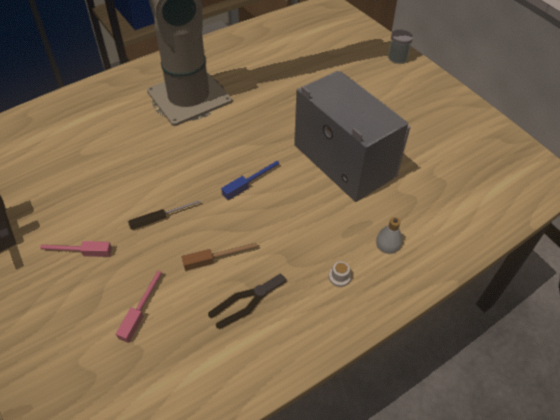

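View pics/side0.png

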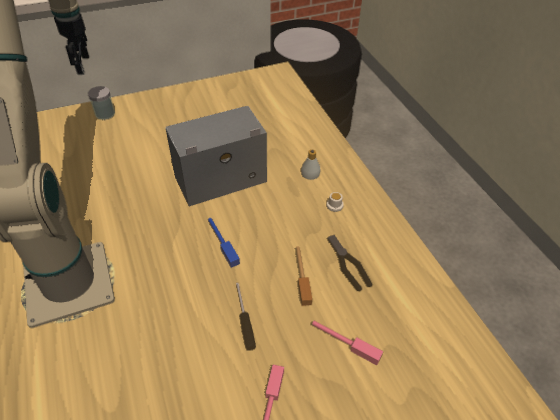

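The scene picture shows the brown wooden tool with its handle at (198,259) and dowel tip at (257,246). The cabinet's release hole is at (328,131). In the side picture the handle is at (306,290), the tip at (298,249) and the hole at (226,157). The blue and pink tools are decoys.

```bash
cat > h.py <<'E'
import numpy as np,cv2
def cam(i):
    f=i["color"].shape[0]/2/np.tan(np.radians(i["fovy"])/2)
    return np.array([[f,0,i["cx"]],[0,f,i["cy"]],[0,0,1]]),np.array([i["k1"],0,0,0,0.]),cv2.Rodrigues(i["rvec"])[0],np.array(i["tvec"])
def ray(i,p):
    K,D,R,t=cam(i);u=cv2.undistortPoints(np.array([[p]],float),K,D)[0,0]
    return -R.T@t,R.T@np.array([u[0],u[1],1])
def at_z(i,p,z):
    o,d=ray(i,p);return o+d*(z-o[2])/d[2]
def proj(i,P):
    K,D,R,t=cam(i);return cv2.projectPoints(np.array(P,float).reshape(-1,3),i["rvec"],t,K,D)[0][:,0]
E
python3 - <<'E'
from h import *;import pickle
d=pickle.load(open("im0.pkl","rb"))
for p in[(198,259),(257,246)]:print(at_z(d["scene"],p,14).round())
for p in[(306,290),(298,249)]:print(at_z(d["side"],p,14).round())
print(at_z(d["scene"],(328,131),150).round(),at_z(d["side"],(226,157),150).round())
a=[]
for n,(x,y),w in[("scene",(285,65),130),("side",(160,95),130),("scene",(175,230),90),("side",(265,235),90)]:
    im=cv2.cvtColor(d[n]["color"],cv2.COLOR_RGB2BGR)[y:y+w*3//4+(30 if w>100 else 0),x:x+w];s=300/im.shape[0]
    print(n,x,y,s);im=cv2.resize(im,None,fx=s,fy=s,interpolation=cv2.INTER_CUBIC);im=np.clip(im*1.6,0,255).astype(np.uint8)
    a.append(cv2.copyMakeBorder(im,0,0,0,400-im.shape[1],cv2.BORDER_CONSTANT))
cv2.imwrite("pics/c0.png",np.vstack([np.hstack(a[:2]),np.hstack(a[2:])]))
E
```

```text
[ 566. -257.   14.]
[ 610. -121.   14.]
[ 570. -258.   14.]
[ 603. -127.   14.]
[493. 163. 150.] [493. 161. 150.]
scene 285 65 2.3622047244094486
side 160 95 2.3622047244094486
scene 175 230 4.477611940298507Traceback (most recent call last):
  File "<stdin>", line 10, in <module>
cv2.error: OpenCV(4.12.0) /io/opencv/modules/core/src/copy.cpp:1160: error: (-215:Assertion failed) top >= 0 && bottom >= 0 && left >= 0 && right >= 0 && _src.dims() <= 2 in function 'copyMakeBorder'
```

Run:
```python
from h import *;import pickle
d=pickle.load(open("im0.pkl","rb"))
a=[]
for n,(x,y),w in[("scene",(285,68),160),("side",(150,95),160),("scene",(175,225),100),("side",(255,235),100)]:
    im=cv2.cvtColor(d[n]["color"],cv2.COLOR_RGB2BGR)[y:y+w*3//4,x:x+w]
    im=cv2.resize(im,(400,300),interpolation=cv2.INTER_CUBIC);a.append(np.clip(im*1.6,0,255).astype(np.uint8))
cv2.imwrite("pics/c0.png",np.vstack([np.hstack(a[:2]),np.hstack(a[2:])]))
```

```text
(no output)
```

View pics/c0.png

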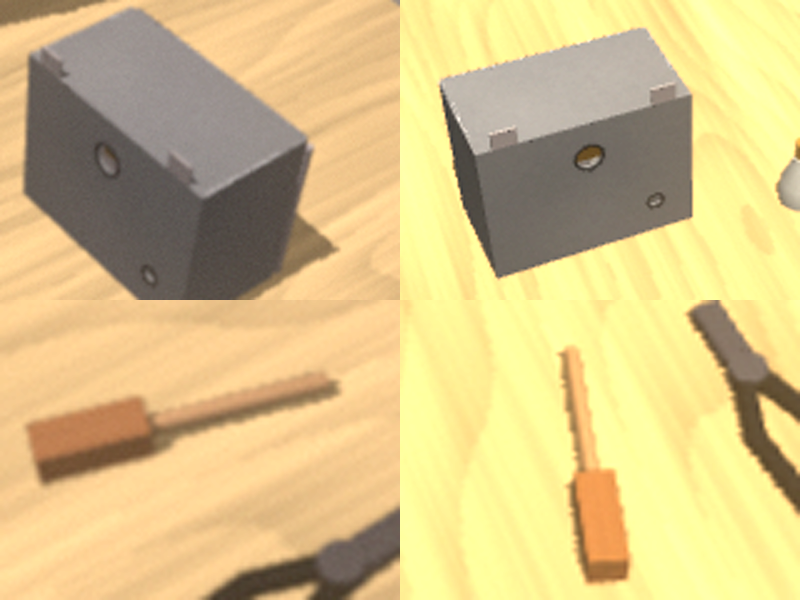

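The crops show the box corners, both holes and the tool's handle corners and tip clearly. I'll fit planar poses to them.

Run:
```python
from h import *;import pickle
from scipy.optimize import least_squares
d=pickle.load(open("im0.pkl","rb"))
def fit(obj,obs,x0):
    def pr(v):
        c,s=np.cos(v[2]),np.sin(v[2]);T=lambda P:[v[0]+c*P[0]-s*P[1],v[1]+s*P[0]+c*P[1],P[2]]
        return np.concatenate([proj(d[n],[T(obj[k])])[0]-p for n,k,p in obs])
    r=least_squares(pr,x0,loss="soft_l1",x_scale=[10,10,.1]);print(r.x.round(3));print(r.fun.reshape(-1,2).round(1).tolist());return r.x
cab=dict(h=(70,0,150),c=(70,80,50),ba=(70,-130,200),bb=(70,130,200),bA=(70,-130,0),bB=(70,130,0),fa=(-70,-130,200),fb=(-70,130,200))
S=lambda x,y:(285+x/2.5,68+y/2.5);D=lambda x,y:(150+(x-400)/2.5,95+y/2.5)
c=fit(cab,[("scene","h",S(107,160)),("scene","c",S(149,275)),("scene","bb",S(205,200)),("scene","bA",S(25,190)),("scene","fa",S(135,8)),("scene","fb",S(305,142)),
("side","h",D(590,158)),("side","c",D(655,200)),("side","ba",D(478,155)),("side","bb",D(692,95)),("side","bA",D(498,277)),("side","bB",D(692,216)),("side","fa",D(440,82)),("side","fb",D(648,28))],[480,230,-1.5])
tool=dict(t=(145,0,14),a=(35,14,28),b=(35,-14,28),e=(-35,14,28),g=(-35,-14,28),G=(-35,-14,0))
S=lambda x,y:(175+x/4,225+(y-300)/4);D=lambda x,y:(255+(x-400)/4,235+(y-300)/4)
t=fit(tool,[("scene","t",S(330,382)),("scene","a",S(143,399)),("scene","b",S(152,430)),("scene","e",S(27,426)),("scene","g",S(40,458)),("scene","G",S(43,481)),
("side","t",D(571,348)),("side","a",D(576,475)),("side","b",D(612,471)),("side","g",D(628,562)),("side","e",D(590,563))],[568,-257,1.3])
R=lambda a:np.array([[np.cos(a),-np.sin(a)],[np.sin(a),np.cos(a)]])
print("hole",c[:2]+R(c[2])@[70,0],"bottom/out dir",R(c[2])@[1,0])
np.savez("fit.npz",c=c,t=t)
```

```text
[490.815 229.796  -1.524]
[[-0.5, -0.2], [-0.6, 0.0], [-1.9, -0.4], [-1.0, 0.9], [-1.1, -0.9], [0.7, -0.6], [0.3, -1.1], [0.9, -0.5], [-0.9, -1.0], [0.8, -0.9], [-0.0, -0.3], [1.0, 0.1], [0.1, -1.6], [0.2, -1.0]]
[ 567.44  -258.991    1.292]
[[-0.4, -0.5], [-0.5, -1.6], [-0.1, 0.3], [-0.7, -1.2], [-1.7, 0.6], [-0.7, 1.2], [0.6, -0.5], [-0.5, -2.1], [1.0, -1.9], [0.8, -1.8], [-0.6, -1.2]]
hole [494.09381281 159.87265283] bottom/out dir [ 0.04684289 -0.99890227]
```

The fits agree between cameras (about 1 px, or 2.5 mm), and the hole sits at about (494,160,150). I need a short planner helper to convert each target into rows.

```bash
cat > plan.py <<'E'
# usage: plan.py x y z yaw_deg [grip] [maxrows-step mm] : rows from the measured pose toward a tool-down target
import sys,numpy as np
from scipy.spatial.transform import Rotation as R
from cell import read_state
s=read_state();x,y,z,yaw=map(float,sys.argv[1:5]);step=float(sys.argv[5]) if len(sys.argv)>5 else 38
R0=R.from_euler("xyz",s["tool_rot"]);R1=R.from_euler("xyz",[np.pi,0,np.radians(yaw)])
p=s["eef_pos"];dp=np.array([x,y,z])-p;w=np.degrees((R0.inv()*R1).as_rotvec())
n=int(max(1,np.ceil(np.linalg.norm(dp)/step),np.ceil(np.linalg.norm(w)/6.9)))
print("clock",s["clock"],"pos",p.round(1),"rpy",np.degrees(s["tool_rot"]).round(1),"F",s["force"].round(1),"w",round(s["width"],1),"gf",s["gripper_force"],"q",s["qpos"].round(2))
Rc=R0
for k in range(n):
    print(k+1,(Rc.inv().apply(dp/n)/10).round(2),(w/n).round(2));Rc=Rc*R.from_rotvec(np.radians(w/n))
E
python3 plan.py 315 520 320 146
```

```text
clock 0.1 pos [182.5 623.3 230.5] rpy [-179.9    0.   163.7] F [ 0.1 -0.4  0.2] w 85.5 gf 0.0 q [-1.35  0.63  0.04  1.52 -0.03  1.   -0.02]
1 [-2.6  -1.03 -1.49] [-0.02  0.    2.95]
2 [-2.65 -0.9  -1.49] [-0.02  0.    2.95]
3 [-2.7  -0.76 -1.49] [-0.02  0.    2.95]
4 [-2.73 -0.62 -1.49] [-0.02  0.    2.95]
5 [-2.76 -0.48 -1.49] [-0.02  0.    2.95]
6 [-2.78 -0.34 -1.49] [-0.02  0.    2.95]
```

Request:
{"name": "move_arm", "arguments": {"targets": "0 -2.0 0 -3 0 0 2; 0 -2.5 0 -3 0 0 2.5; 0 -3 0 -2.5 0 0 3; 0 -3.9 0 -1 0 0 3.5; 0 -3.9 0 0 0 0 3.5"}}

```text
clock: 0.52
eef_pos: [325.3, 567.4, 329.5]
tool_rot: [3.136, -0.001, 2.603]
force: [0.7, 0.5, -0.4]
width: 42.6
gripper_force: 0.0
```

Request:
{"name": "move_arm", "arguments": {"targets": "0 -3.9 0 0 0 0 3.5; 0 -3.9 0 0 0 0 3.5; 0 -3.9 0 0 0 0 3.5; 0 -3.9 0 0 0 0 3.5; 0 -3.9 0 0 0 0 3.5"}}

```text
clock: 0.93
eef_pos: [478.6, 445.6, 325.7]
tool_rot: [-3.141, 0.0, 2.295]
force: [0.6, 0.6, 0.7]
width: 42.5
gripper_force: 0.0
```

Request:
{"name": "move_arm", "arguments": {"targets": "0 -3.9 0 0 0 0 3.5; 0 -3.9 0 0 0 0 3.5; 0 -3.9 0 0 0 0 3.5; 0 -3.9 0 0 0 0 3.5; 0 -3.9 0 0 0 0 3.5"}}

```text
clock: 1.35
eef_pos: [588.7, 285.5, 325.7]
tool_rot: [-3.141, 0.0, 1.99]
force: [0.9, 0.7, -0.4]
width: 42.7
gripper_force: 0.0
```

Request:
{"name": "move_arm", "arguments": {"targets": "0 -3.9 0 0 0 0 3.5; 0 -3.9 0 0 0 0 3.5; 0 -3.9 0 0 0 0 3.5; 0 -3.9 0 0 0 0 3.5; 0 -3.9 0 0 0 0 3.5"}}

```text
clock: 1.77
eef_pos: [645.6, 99.8, 325.7]
tool_rot: [-3.141, 0.0, 1.685]
force: [0.1, 0.4, 0.5]
width: 42.8
gripper_force: 0.0
```

```bash
python3 plan.py 567 -259 120 74
```

```text
clock 1.7667 pos [645.6  99.8 325.7] rpy [-180.     0.    96.5] F [0.1 0.4 0.5] w 42.8 gf 0.0 q [-0.42  0.58  0.39  1.38 -0.22  1.22  0.11]
1 [-2.9  -0.99  1.71] [-0.    0.    1.88]
2 [-2.93 -0.89  1.71] [-0.    0.    1.88]
3 [-2.95 -0.8   1.71] [-0.    0.    1.88]
4 [-2.98 -0.7   1.71] [-0.    0.    1.88]
5 [-3.   -0.6   1.71] [-0.    0.    1.88]
6 [-3.02 -0.5   1.71] [-0.    0.    1.88]
7 [-3.03 -0.4   1.71] [-0.    0.    1.88]
8 [-3.05 -0.31  1.71] [-0.    0.    1.88]
9 [-3.05 -0.21  1.71] [-0.    0.    1.88]
10 [-3.06 -0.11  1.71] [-0.    0.    1.88]
11 [-3.06 -0.01  1.71] [-0.    0.    1.88]
12 [-3.06  0.09  1.71] [-0.    0.    1.88]
```

Request:
{"name": "move_arm", "arguments": {"targets": "0 -2.9 -1.0 1 0 0 1.9; 0 -2.9 -0.9 1 0 0 1.9; 0 -2.95 -0.8 1 0 0 1.9; 0 -3 -0.7 1.5 0 0 1.9; 0 -3 -0.6 1.5 0 0 1.9"}}

```text
clock: 2.18
eef_pos: [612.1, -49.2, 265.6]
tool_rot: [-3.142, -0.0, 1.52]
force: [1.1, -0.2, -0.2]
width: 42.8
gripper_force: 0.0
```

Request:
{"name": "move_arm", "arguments": {"targets": "0 -3 -0.5 1.7 0 0 1.9; 0 -3 -0.4 1.7 0 0 1.9; 0 -3 -0.3 1.7 0 0 1.9; 0 -3 -0.2 1.7 0 0 1.9; 0 -3 -0.1 1.7 0 0 1.9"}}

```text
clock: 2.6
eef_pos: [579.8, -196.4, 180.1]
tool_rot: [-3.141, -0.0, 1.354]
force: [-0.0, 0.0, -0.5]
width: 42.5
gripper_force: 0.0
```

```bash
python3 plan.py 567 -259 110 74
```

```text
clock 2.6 pos [ 579.8 -196.4  180.1] rpy [-180.    -0.    77.6] F [-0.   0.  -0.5] w 42.5 gf 0.0 q [ 0.02  0.67  0.42  1.69 -0.34  0.86  0.38]
1 [-2.13  0.03  2.34] [-0.01 -0.    1.2 ]
2 [-2.13  0.08  2.34] [-0.01 -0.    1.2 ]
3 [-2.13  0.12  2.34] [-0.01 -0.    1.2 ]
```

Request:
{"name": "move_arm", "arguments": {"targets": "0.4 -2.1 0.05 2 0 0 1.2; 0.4 -2.1 0.1 2 0 0 1.2; 0.4 -2.1 0.1 2 0 0 1.2; 0.4 0 0 0 0 0 0; 0.4 0 0 0 0 0 0"}}

```text
clock: 3.02
eef_pos: [566.6, -258.2, 119.8]
tool_rot: [-3.138, 0.0, 1.29]
force: [0.7, 0.2, -0.2]
width: 59.6
gripper_force: 0.0
```

Run:
```python
from h import *;from cell import cams,read_state
s=read_state();print(s["eef_pos"],s["tool_rot"],s["width"])
i=cams.get_image("wrist");im=cv2.cvtColor(i["color"],cv2.COLOR_RGB2BGR)
t=np.load("fit.npz")["t"];c,q=np.cos(t[2]),np.sin(t[2])
for P in[(145,0,14),(35,14,28),(35,-14,28),(-35,14,28),(-35,-14,28)]:
    p=proj(i,[t[0]+c*P[0]-q*P[1],t[1]+q*P[0]+c*P[1],P[2]])[0];print(P,p.round(1));cv2.circle(im,tuple(int(v) for v in p),3,(0,255,0),1)
cv2.imwrite("pics/w1.png",im);import pickle;pickle.dump(i,open("w1.pkl","wb"))
```

```text
[ 566.55233213 -258.23222877  119.80863413] [-3.13825359e+00  2.42489133e-04  1.29018356e+00] 59.56298089527737
(145, 0, 14) [283.7 -17.6]
(35, 14, 28) [262.8 164. ]
(35, -14, 28) [304.7 164. ]
(-35, 14, 28) [264.6 258.8]
(-35, -14, 28) [302.9 258.8]
```

View pics/w1.png

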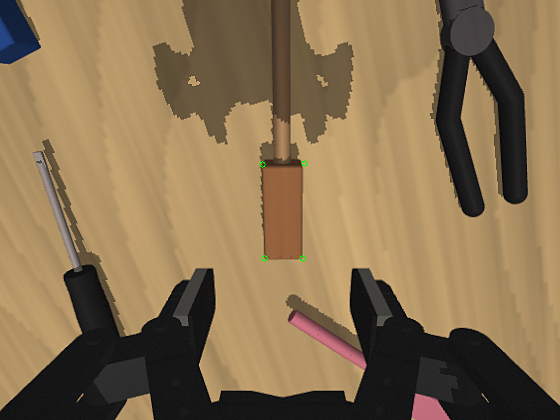

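The wrist view shows the handle at (283,211), centred between the fingers, and the projected corners land on it. The fingers are well clear of the neighbouring things, so I'll descend.

Request:
{"name": "move_arm", "arguments": {"targets": "0.3 0 0 3 0 0 0; 0.3 0 0 3 0 0 0; 0.3 0 0 3 0 0 0; 0.3 0 0 1.5 0 0 0; 0.3 0 0 1.2 0 0 0"}}

```text
clock: 3.48
eef_pos: [568.9, -254.8, 3.3]
tool_rot: [-3.141, -0.002, 1.296]
force: [0.5, 0.8, 0.7]
width: 55.5
gripper_force: 0.0
```

Request:
{"name": "move_arm", "arguments": {"targets": "0.3 0 0 0 0 0 0; -1 0 0 0 0 0 0; -1 0 0 0 0 0 0; -1 0 0 0 0 0 0; -1 0 0 0 0 0 0"}}

```text
clock: 3.9
eef_pos: [569.7, -257.6, 6.2]
tool_rot: [3.138, 0.0, 1.293]
force: [-0.3, -0.6, 5.5]
width: 26.5
gripper_force: 60.0
```

Request:
{"name": "move_arm", "arguments": {"targets": "-1 0 0 0 0 0 0; -1 0 0 0 0 0 0; -1 0 0 -1 0 0 0; -1 0 0 -2 0 0 0; -1 0 0 -2 0 0 0"}}

```text
clock: 4.32
eef_pos: [567.5, -256.9, 54.9]
tool_rot: [-3.14, -0.0, 1.293]
force: [-0.1, -1.0, -0.3]
width: 27.1
gripper_force: 59.2
```

```bash
python3 plan.py 503 -35 142 92.7 33
```

```text
clock 4.3167 pos [ 567.5 -256.9   54.9] rpy [-179.9   -0.    74.1] F [-0.1 -1.  -0.3] w 27.1 gf 59.1707181930542 q [ 0.17  0.85  0.35  1.73 -0.44  0.64  0.49]
1 [ 2.45 -1.54 -1.09] [-0.01 -0.   -2.33]
2 [ 2.51 -1.44 -1.09] [-0.01 -0.   -2.33]
3 [ 2.56 -1.33 -1.09] [-0.01 -0.   -2.33]
4 [ 2.62 -1.23 -1.09] [-0.01 -0.   -2.33]
5 [ 2.66 -1.12 -1.09] [-0.01 -0.   -2.33]
6 [ 2.71 -1.01 -1.09] [-0.01 -0.   -2.33]
7 [ 2.74 -0.9  -1.09] [-0.01 -0.   -2.33]
8 [ 2.78 -0.79 -1.09] [-0.01 -0.   -2.33]
```

Request:
{"name": "move_arm", "arguments": {"targets": "-1 2.4 -1.5 -1.1 0 0 -2.3; -1 2.5 -1.4 -1.1 0 0 -2.3; -1 2.6 -1.3 -1.1 0 0 -2.3; -1 2.6 -1.2 -1.1 0 0 -2.3; -1 2.7 -1.1 -1.1 0 0 -2.3"}}

```text
clock: 4.73
eef_pos: [528.9, -117.6, 110.6]
tool_rot: [3.141, -0.0, 1.495]
force: [0.0, 0.8, -0.2]
width: 26.8
gripper_force: 59.2
```

Request:
{"name": "move_arm", "arguments": {"targets": "-1 2.7 -1.0 -1.1 0 0 -2.3; -1 2.7 -0.9 -1.1 0 0 -2.3; -1 2.3 -0.7 -1.1 0 0 -2.4; -1 0 0 0 0 0 0; -1 0 0 0 0 0 0"}}

```text
clock: 5.15
eef_pos: [506.8, -39.1, 143.5]
tool_rot: [3.14, -0.001, 1.619]
force: [-0.4, -0.8, -1.0]
width: 26.9
gripper_force: 59.2
```

```bash
python3 plan.py 503 -25 142 92.7 33
python3 - <<'E'
from h import *;from cell import cams,read_state
import pickle
a=[];d={}
for n,w in(("scene",(265,100)),("side",(165,130))):
    i=cams.get_image(n);d[n]=i;im=cv2.cvtColor(i["color"],cv2.COLOR_RGB2BGR)
    p=proj(i,[[498,60,150]])[0].round().astype(int);x,y=p[0]-50,p[1]-75;print(n,x,y)
    a.append(cv2.resize(np.clip(im[y:y+150,x:x+100]*1.5,0,255).astype(np.uint8),(400,600),interpolation=cv2.INTER_CUBIC))
cv2.imwrite("pics/c2.png",np.hstack(a));pickle.dump(d,open("im2.pkl","wb"))
E
```

```text
clock 5.15 pos [506.8 -39.1 143.5] rpy [179.9  -0.   92.7] F [-0.4 -0.8 -1. ] w 26.9 gf 59.24269437789917 q [-0.21  0.58  0.35  2.   -0.34  0.61  0.41]
1 [ 1.43 -0.31  0.15] [ 0.11 -0.04  0.04]
scene 245 73
side 189 104
```

View pics/c2.png

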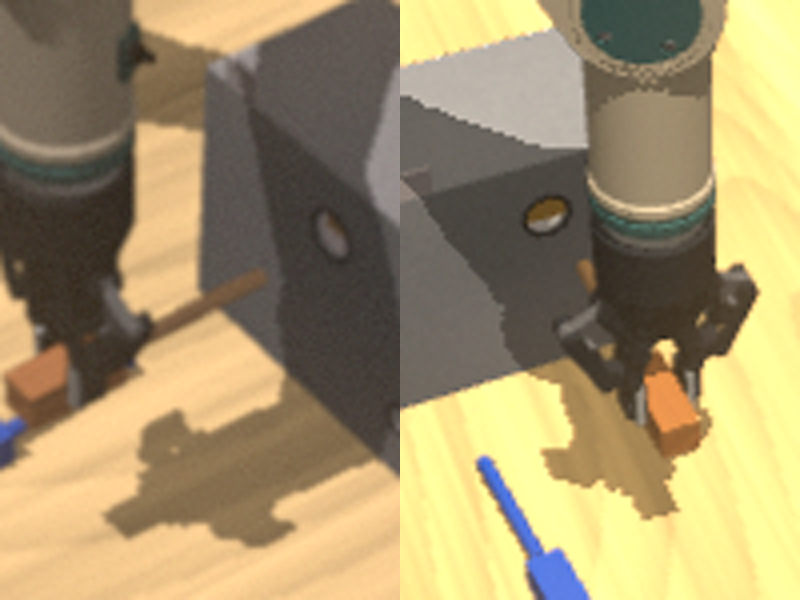

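The scene crop shows the dowel tip at full-image (310.5,142) and the hole at (328,131.8). The side crop shows the tip at (235,169.5) and the hole at (225.8,157.8). Next I'll triangulate tip and hole.

Run:
```python
from h import *;import pickle
d=pickle.load(open("im2.pkl","rb"))
def tri(a,b):
    (o1,d1),(o2,d2)=ray(d["scene"],a),ray(d["side"],b);A=np.stack([d1,-d2],1);s=np.linalg.lstsq(A,o2-o1,rcond=None)[0]
    p,q=o1+s[0]*d1,o2+s[1]*d2;return (p+q)/2,np.linalg.norm(p-q)
t=tri((310.5,142.2),(235,169.8));h=tri((328,131.9),(225.8,157.8));print(t,h)
w=np.load("fit.npz")["c"][2];v=t[0]-h[0];c,s=np.cos(w),np.sin(w)
print("tip rel hole in cab frame",c*v[0]+s*v[1],-s*v[0]+c*v[1],v[2])
# predicted tip/rear from grasp
e=np.array([506.8,-39.1]);print("pred tip",e+145*np.array([np.cos(1.619),np.sin(1.619)]))
```

```text
(array([501.18784766, 103.01585495, 148.54000244]), np.float64(1.4685690398262568)) (array([492.85107081, 163.02936796, 145.98465262]), np.float64(1.6221964788000631))
tip rel hole in cab frame 60.3381530736488 5.516418665077833 2.555349825669964
pred tip [499.81317388 105.73157204]
```

Request:
{"name": "move_arm", "arguments": {"targets": "-1 0 -0.5 0.2 0 0 0; -1 2 0 0 0 0 0; -1 2 0 0 0 0 0; -1 0.7 0 0 0 0 0; -1 0 0 0 0 0 0"}}

```text
clock: 5.67
eef_pos: [499.0, 7.0, 139.8]
tool_rot: [-3.14, -0.001, 1.618]
force: [0.8, -0.8, -1.6]
width: 27.1
gripper_force: 59.3
```

```bash
python3 plan.py 500 40 142 92.7 33
python3 - <<'E'
from h import *;from cell import cams,read_state
a=[]
for n in("scene","side"):
    i=cams.get_image(n);im=cv2.cvtColor(i["color"],cv2.COLOR_RGB2BGR)
    p=proj(i,[[494,140,150]])[0].round().astype(int);x,y=p[0]-40,p[1]-60;print(n,x,y)
    a.append(cv2.resize(np.clip(im[y:y+120,x:x+80]*1.6,0,255).astype(np.uint8),(400,600),interpolation=cv2.INTER_CUBIC))
cv2.imwrite("pics/c3.png",np.hstack(a))
E
```

```text
clock 5.6667 pos [499.    7.  139.8] rpy [-179.9   -0.    92.7] F [ 0.8 -0.8 -1.6] w 27.1 gf 59.284729957580566 q [-0.31  0.58  0.35  2.03 -0.35  0.59  0.33]
1 [ 1.64  0.13 -0.11] [-0.04 -0.02 -0.01]
2 [ 1.64  0.13 -0.11] [-0.04 -0.02 -0.01]
scene 281 75
side 188 101
```

View pics/c3.png

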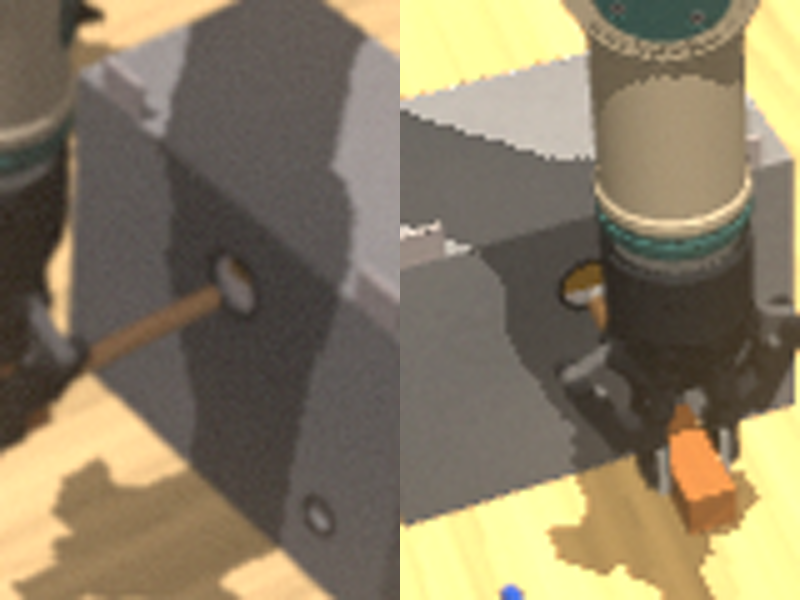

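The scene crop shows the dowel line through (213,295) pointing at the hole centre (236,283), with the tip about 12 mm outside. The side crop agrees, so I'll insert.

Request:
{"name": "move_arm", "arguments": {"targets": "-1 1.5 0 -0.1 0 0 0; -1 1.5 0 0 0 0 0; -1 1 0 0 0 0 0; -1 0.5 0 0 0 0 0; -1 0.4 0 0 0 0 0"}}

```text
clock: 6.18
eef_pos: [497.3, 52.5, 141.4]
tool_rot: [3.141, 0.003, 1.614]
force: [0.1, -6.5, 0.1]
width: 27.1
gripper_force: 59.4
```

Request:
{"name": "move_arm", "arguments": {"targets": "-1 0.3 0 0 0 0 0; -1 0.2 0 0 0 0 0; -1 0 0 0 0 0 0; -1 0 0 0 0 0 0; -1 0 0 0 0 0 0"}}

```text
clock: 6.6
eef_pos: [496.6, 56.3, 141.3]
tool_rot: [-3.141, 0.004, 1.613]
force: [-1.4, -6.6, -0.1]
width: 27.0
gripper_force: 59.4
```

```bash
python3 plan.py 497 62 141 92.7 33
python3 - <<'E'
from h import *;from cell import cams,read_state
a=[]
for n,w in(("scene",(0,0)),("side",(0,0))):
    i=cams.get_image(n);im=cv2.cvtColor(i["color"],cv2.COLOR_RGB2BGR)
    p=proj(i,[[480,230,100]])[0].round().astype(int);x,y=max(p[0]-80,0),max(p[1]-100,0)
    a.append(cv2.resize(np.clip(im[y:y+200,x:x+160]*1.5,0,255).astype(np.uint8),(400,500),interpolation=cv2.INTER_CUBIC))
cv2.imwrite("pics/c4.png",np.hstack(a))
E
```

```text
clock 6.6 pos [496.6  56.3 141.3] rpy [-179.9    0.2   92.4] F [-1.4 -6.6 -0.1] w 27.0 gf 59.40171539783478 q [-0.42  0.58  0.37  2.03 -0.35  0.6   0.23]
1 [0.57 0.07 0.03] [-0.05  0.2  -0.26]
```

View pics/c4.png

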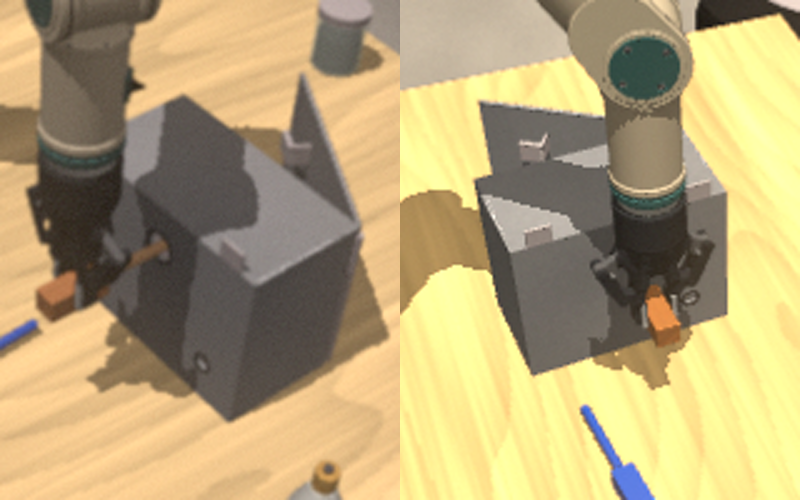

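The crops show the door swinging out, its free edge at scene crop (303,75), with the dowel seated in the hole. I'll withdraw and return the tool to where it lay.

Request:
{"name": "move_arm", "arguments": {"targets": "-1 -1 0 0 0 0 0; -1 -2 0 0 0 0 0; -1 -2.5 0 0 0 0 0; -1 -2.5 0 0 0 0 0; -1 -2.5 0 0 0 0 0"}}

```text
clock: 7.12
eef_pos: [501.7, -46.6, 141.3]
tool_rot: [3.141, -0.0, 1.615]
force: [0.2, -0.4, -1.0]
width: 26.9
gripper_force: 59.3
```

```bash
python3 plan.py 567 -257 55 74.1 33
```

```text
clock 7.1167 pos [501.7 -46.6 141.3] rpy [180.   -0.   92.6] F [ 0.2 -0.4 -1. ] w 26.9 gf 59.255163073539734 q [-0.2   0.58  0.35  2.02 -0.34  0.6   0.42]
1 [-2.66  0.7   1.08] [ 0.   -0.    2.31]
2 [-2.63  0.81  1.08] [ 0.   -0.    2.31]
3 [-2.6   0.91  1.08] [ 0.   -0.    2.31]
4 [-2.56  1.01  1.08] [ 0.   -0.    2.31]
5 [-2.52  1.12  1.08] [ 0.   -0.    2.31]
6 [-2.47  1.22  1.08] [ 0.   -0.    2.31]
7 [-2.42  1.32  1.08] [ 0.   -0.    2.31]
8 [-2.36  1.41  1.08] [ 0.   -0.    2.31]
```

Request:
{"name": "move_arm", "arguments": {"targets": "-1 -2.7 0.7 1.1 0 0 2.3; -1 -2.6 0.8 1.1 0 0 2.3; -1 -2.6 0.9 1.1 0 0 2.3; -1 -2.6 1.0 1.1 0 0 2.3; -1 -2.5 1.1 1.1 0 0 2.3"}}

```text
clock: 7.53
eef_pos: [542.2, -178.8, 85.7]
tool_rot: [3.141, -0.0, 1.412]
force: [0.4, 0.2, -0.3]
width: 26.8
gripper_force: 59.3
```

Request:
{"name": "move_arm", "arguments": {"targets": "-1 -2.5 1.2 1.1 0 0 2.3; -1 -2.4 1.3 1.1 0 0 2.3; -1 -2.4 1.4 1.1 0 0 2.4; -1 0 0 2 0 0 0; -1 0 0 1 0 0 0"}}

```text
clock: 7.95
eef_pos: [564.8, -258.6, 21.4]
tool_rot: [-3.14, 0.001, 1.289]
force: [0.1, 1.1, -1.2]
width: 26.7
gripper_force: 59.3
```

Request:
{"name": "move_arm", "arguments": {"targets": "-1 0 0 0.5 0 0 0; -1 0 0 0.4 0 0 0; -1 0 0 0.3 0 0 0; -1 0 0 0 0 0 0; -1 0 0 0 0 0 0"}}

```text
clock: 8.37
eef_pos: [566.7, -255.3, 11.9]
tool_rot: [3.141, -0.0, 1.294]
force: [0.4, -0.7, -0.8]
width: 26.5
gripper_force: 59.3
```

Request:
{"name": "move_arm", "arguments": {"targets": "-1 0 0 0.2 0 0 0; -1 0 0 0.1 0 0 0; -1 0 0 0.1 0 0 0; -1 0 0 0 0 0 0; -1 0 0 0 0 0 0"}}

```text
clock: 8.78
eef_pos: [566.3, -255.9, 7.3]
tool_rot: [3.142, 0.0, 1.293]
force: [-0.0, -0.6, -0.3]
width: 27.0
gripper_force: 59.3
```

Request:
{"name": "move_arm", "arguments": {"targets": "-1 0 0 0.1 0 0 0; -1 0 0 0 0 0 0; -1 0 0 0.1 0 0 0; -1 0 0 0 0 0 0; -1 0 0 0 0 0 0"}}

```text
clock: 9.2
eef_pos: [566.3, -255.9, 6.2]
tool_rot: [3.141, -0.0, 1.293]
force: [-1.8, 1.4, 5.7]
width: 26.8
gripper_force: 60.1
```

Touched down at 5.7 N. Releasing.

Request:
{"name": "move_arm", "arguments": {"targets": "-0.2 0 0 0 0 0 0; 0 0 0 0 0 0 0; 0.2 0 0 0 0 0 0; 0.3 0 0 0 0 0 0; 0.3 0 0 -0.5 0 0 0"}}

```text
clock: 9.62
eef_pos: [565.5, -255.5, 9.5]
tool_rot: [-3.14, -0.0, 1.293]
force: [-0.2, 0.7, -0.5]
width: 55.8
gripper_force: 0.0
```

Request:
{"name": "move_arm", "arguments": {"targets": "0.3 0 0 -2 0 0 0; 0.3 0 0 -3 0 0 0; 0.3 0 0 -3 0 0 0; 0.3 0 0 -3 0 0 0; 0.3 0 0 -2 0 0 0"}}

```text
clock: 10.03
eef_pos: [567.0, -256.6, 143.5]
tool_rot: [3.138, 0.001, 1.293]
force: [-0.3, 0.0, -0.8]
width: 55.0
gripper_force: 0.0
```

Request:
{"name": "move_arm", "arguments": {"targets": "0.3 0 0 0 0 0 0; 0.3 0 0 0 0 0 0; 0.3 0 0 0 0 0 0; 0.3 0 0 0 0 0 0; 0.3 0 0 0 0 0 0"}}

```text
clock: 10.45
eef_pos: [565.5, -255.4, 139.0]
tool_rot: [-3.139, -0.0, 1.293]
force: [-0.1, 0.1, -0.8]
width: 55.6
gripper_force: 0.0
```

Run:
```python
from h import *;from cell import cams
cv2.imwrite("pics/e.png",cv2.cvtColor(cams.get_image("side")["color"],cv2.COLOR_RGB2BGR))
```

```text
(no output)
```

View pics/e.png

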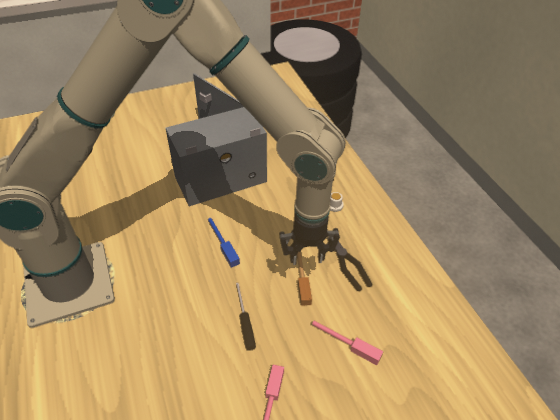

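The door is open at (215,95), the tool lies flat at (306,290) where it started, and the gripper is clear of everything. I'm handing in.

```bash
python3 -c "
from cell import order;print(order.finish_job())"
```

```text
the job is handed in; nothing more can be done
None
```

I pressed the latch with the wooden dowel tool, the door swung open by itself, and I laid the tool back where it started; the job was handed in at about 10.5 s, but no verdict came back.

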